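Load the dosing unit and hold its piston on the draw stroke

TASK

Stand the open wide amber jar upright in the open drawer of the dosing unit and slide the drawer fully shut. Then take the piston by its black knob, pull it straight up about 35 mm from its resting position without forcing it sideways in the bore or drawing it right out, and finish while holding it still at that height. Leave everything else on the bench where it stands.

Things in the scene. Friction and masses are not known exactly. Their poses are not given: they have to be found in the camera images.
- jar_center (a point): the receiving jar: open-topped, amber, straight-sided, 44 mm in diameter, 44 mm high, wall 3.5 mm, about 80 g, standing on the bench; wider and lower than the capped vials. The point is its centre, 22 mm above its foot; its z axis is the jar's axis
- dosing_unit: fixed dosing unit: white housing 160 mm deep (its x -70 to +90 mm), 160 wide (y), 75 high, a drawer in its front face (x = -70 mm); on top a square steel block 56 x 56 mm, 85 high, centred at x = +25 mm, y = 0 (a dial on its +y side, 8 mm proud). Origin on the bench under mid-width; the drawer opens to -x and shuts to +x; z up
- drawer (a joint): how far the drawer stands open, m: 0 = fully shut, 0.09 = end of travel; it starts open, runs with about 1.5 N friction plus a little damping, and stays where it is left. A push on its front shuts it
- drawer_floor (a point): on the drawer's inner floor (12 mm above the bench), mid-width, 40 mm inside the front panel, in the part left uncovered by the housing; moves with the drawer, axes as dosing_unit. Inside, the floor spans y -61 to +61 mm and x -40 to +56 mm. Side walls rise 20 mm above it, the front panel 52 mm; the housing's roof is 55 mm above it, so a standing jar passes under
- drawer_front (a point): middle of the foremost face of the drawer's pull lip, 56 mm above the bench; lip 70 mm wide, 8 mm high, standing 10 mm out from the front panel, which is 150 mm wide and reaches from 8 to 64 mm above the bench. Moves with the drawer; axes as dosing_unit. Shut, it lies at x = -88 mm from dosing_unit's origin
- piston_knob (a point): centre of the piston's round black knob, 36 mm in diameter, 30 mm high; 19 mm of bare rod shows between it and the block at rest. The piston is a loose upright steel rod 20 mm in diameter, about 0.25 kg, standing on the bottom of the bore: it falls back when let go. z is its axis, up
- bore_mouth (a point): centre of the bore's mouth in the top face of the dosing block, 160 mm above the bench; the bore is vertical, 21.5 mm in diameter, 72 mm deep. At rest the knob's centre is 34 mm above this point; axes as the dosing unit
- vial_a_center (a point): a capped amber vial, 26 mm in diameter, 58 mm high: a bystander. The point is its centre, 29 mm above its foot
- vial_b_center (a point): a capped amber vial, 26 mm in diameter, 58 mm high: a bystander. The point is its centre, 29 mm above its foot
- vial_c_center (a point): a capped amber vial, 26 mm in diameter, 58 mm high: a bystander. The point is its centre, 29 mm above its foot
- mortar: a heavy white mortar, 130 mm in diameter, 75 mm high, with its pestle: a bystander. Origin under its centre
- spatula: a spatula, 200 mm long, lying on the bench: a bystander. Origin near its middle
- stock_bottle: a tall amber jar with black cap, 70 mm in diameter, 150 mm high: a bystander. Origin under its centre

How it is judged (in metres and radians):
On the way, in this order (a step that is already met when the one before it is completed fails the run):
1. the jar stands upright in the drawer, let go, the piston still down (x of jar_center in the frame of drawer_floor between -0.045 and 0.045 m and y of jar_center in the frame of drawer_floor between -0.05 and 0.05 m and z of jar_center in the frame of drawer_floor between 0.012 and 0.03 m and angle between jar_center's own z axis and vertical below 0.15 rad and contact force between the fingers and jar below 0.1 N and value of joint drawer above 0.03 m and z of piston_knob in the frame of bore_mouth below 0.04 m), for 0.2 s.
2. the drawer is shut on the jar, the piston still down (x of jar_center in the frame of drawer_floor between -0.045 and 0.045 m and y of jar_center in the frame of drawer_floor between -0.05 and 0.05 m and z of jar_center in the frame of drawer_floor between 0.012 and 0.03 m and angle between jar_center's own z axis and vertical below 0.15 rad and value of joint drawer below 0.004 m and z of piston_knob in the frame of bore_mouth below 0.04 m), for 0.2 s.
3. the piston is raised in its bore, held in the fingers (z of piston_knob in the frame of bore_mouth between 0.06 and 0.078 m and contact force between the fingers and piston above 1 N), for 0.2 s.
At the end, for the whole second after the job is handed in: The robot still holds the piston, at rest, raised 35 mm (26 to 44 mm) from its resting height, in the bore, upright (0.06 rad) and over it (5 mm), pressing on the bore with under 20 N; the drawer is shut (within 4 mm) with the jar upright (0.15 rad) on its floor (all of step 3 and x of jar_center in the frame of drawer_floor between -0.045 and 0.045 m and y of jar_center in the frame of drawer_floor between -0.05 and 0.05 m and z of jar_center in the frame of drawer_floor between 0.012 and 0.03 m and angle between jar_center's own z axis and vertical below 0.15 rad and value of joint drawer below 0.004 m and horizontal distance between piston_knob and bore_mouth below 0.005 m and angle between the z axis of piston_knob and the z axis of bore_mouth, either way round below 0.06 rad and contact force between piston and dosing_unit below 20 N and linear speed of piston below 0.01 m/s); the arm keeps its last pose, push and grip.
It fails at once if the piston is drawn more than 62 mm up, nearly out of its bore (z of piston_knob in the frame of bore_mouth above 0.096 m).
It fails at once if the piston is wrenched sideways in its bore (more than 40 N) (contact force between piston and dosing_unit above 40 N).
It fails at once if a bystander is moved more than 25 mm (distance of any of vial_a_center, vial_b_center, vial_c_center, mortar, spatula, stock_bottle from where it was at the start of the episode above 0.025 m).
It also fails if it takes over 72 s, if anything falls off the work surface, if the arm or the gripper's body presses on something with over 40 N, if the wrist force passes 120 N, or if a joint passes its speed limit or range.

ROBOT

A 6-joint arm with a two-finger parallel gripper is mounted at the origin on the work surface. World frame = base frame: x ahead of the robot, y to its left, z up, the work surface at z = 0. Lengths are in mm, angles in rad, forces in N, time in s.
With the tool pointing down it reaches from about 375 to 900 mm from the base axis. Payload 3.1 kg.
Tool frame: the origin (TCP) lies where the fingers leave the gripper's body, on its centre line; the fingertips stand 73 mm ahead of it and the grasp point (between the pads) lies 54 mm ahead of it; z points along the fingers, y is the line along which they close (so a half turn about z gives the same grasp; the last joint's range is limited). The gripper opens to 85 mm and grips with 20 to 120 N. Pads are 22 mm wide; open, the fingers measure 114 mm over their backs; the gripper's body (76 mm by 85 mm) begins 54 mm behind the grasp point. The pads swing forward as they close: fully open they stand 13 mm farther back than shut.
Start: joints at [1.012, 0.527, 1.433, -0, 1.181, -0.178], TCP at [231.668, 580.454, 303.91] pointing down, gripper open.
Joint ranges: [-3.08, 3.08], [-0.75, 2.2], [0.22, 2.44], [-1.43, 4.57], [0, 2.65], [-2.85, 2.85]. Speed limits (rad/s): [2.79, 2.79, 3.14, 3.14, 3.14, 3.14].

INTERFACE

Orientations are given as a unit quaternion [x, y, z, w].
In Python, from plant import robot gives the robot as it stands. The module is installed in compiled form; this text tells all that it offers.
- The arm moves only by the tool step_arm, never from a script. Its argument "steps" is a list of rows, each a list of 4 numbers: the shift along the tool's x, y, z in mm, then the turn about the tool's z in rad. A call has 1 to 12 rows; each row is the pose to reach, as a shift and turn from the pose commanded when the call began, along the tool's axes at that moment; what a row does not reach only later rows make up. A row lasts 1/10 s, in which the tool goes at most 50 mm and 8.59 degrees, less where a joint would pass 70% of its speed; a pose out of reach is approached as far as the arm can. A call with a gripper value outside its range is refused whole. "jaw" is the gripper's target within -1 to 1 (fully open at 1, half-way at 0, shut at -1), set as the call begins (left out, the last holds). The fingers move at their own pace and stop on an object; "newtons" is the grip in N (left out, the last holds). Time passes only in rows, so rows that repeat a pose let the fingers close. It gives the time, the measured TCP pose, the force, the opening and the grip force at its end, in the units of the state.
- robot.get_obs(): the state, without advancing time (a new reading comes with each control period).
- robot.read_camera(name): name is "scene" or "top"; returns a dict with "img" (480x640x3 uint8, red, green, blue), "camera_matrix" (3x3 intrinsics, pixels), "distortion" ([k1, k2, p1, p2, k3] as OpenCV has them; the pictures are not rectified), "position" and "rotation" of the camera in the world. Camera axes: x right, y down, z forward; pixel columns grow to the right and rows downward; lengths in mm; the calibration is good to about 2 mm. A picture is of the moment at which its call begins. There is no depth.
- robot.job_done(): hands the job in; it is judged then, once.
The state is a dict: "clock": time; "joint_pos": joint angles; "joint_vel": joint speeds; "joint_efforts": joint torques, N m; "ee_pos": TCP position; "ee_rot": TCP orientation; "force": force on the tool from outside, world axes, zero at the start; "torque": the same for the moment, N m; "finger_gap": finger opening in mm; "gripper_force": force on a finger pad.
Only numpy, scipy, OpenCV 4.12 (cv2) and the standard library are available. Lean on these libraries where they do the work, as an engineer would, in place of code of your own. Each camera call takes 0.05 s, during which the arm holds its last target. There are 200 camera calls.

## Working session

There is one attempt and no reset: what is moved stays moved. The work goes in short steps, Python scripts to look and compute and a tool call to move; the robot and the scene stay as the last step left them, time stands still between calls to the robot, and variables do not carry over. Pictures are saved under pics/ and viewed, at most 10 in all, crops included, and the job is handed in when it is done.

Besides the shell and the picture viewer there is one more tool, called after ">>>" by a JSON object that holds its "fn" and its "kwargs". step_arm: Moves the arm, as the interface text tells. Its arguments: {"type":"object","properties":{"steps":{"type":"array"},"jaw":{"type":"number"},"newtons":{"type":"number"}},"required":["steps"]}

```bash
mkdir -p pics; cat > h.py <<'E'
import numpy as np,cv2,pickle
from plant import robot
from scipy.spatial.transform import Rotation as R
def snap(n,f):
    c=robot.read_camera(n); cv2.imwrite(f'pics/{f}.png',c['img'][:,:,::-1]); pickle.dump({k:c[k] for k in c if k!='img'},open(f'{n}.pkl','wb')); return c
def _R(c):
    r=np.array(c['rotation'],float)
    return r if r.shape==(3,3) else R.from_quat(r).as_matrix()
def px2w(n,uv,z):
    c=pickle.load(open(f'{n}.pkl','rb'))
    p=cv2.undistortPoints(np.array([[uv]],float),np.array(c['camera_matrix']),np.array(c['distortion']))[0,0]
    d=_R(c)@np.array([p[0],p[1],1]); o=np.array(c['position']); return o+d*(z-o[2])/d[2]
def w2px(n,P):
    c=pickle.load(open(f'{n}.pkl','rb')); r=_R(c)
    return cv2.projectPoints(np.array(P,float).reshape(-1,3),cv2.Rodrigues(r.T)[0],-r.T@np.array(c['position']),np.array(c['camera_matrix']),np.array(c['distortion']))[0][:,0]
def tool(p):
    "shift in tool axes that takes the TCP to world p"
    o=robot.get_obs(); return R.from_quat(o['ee_rot']).inv().apply(np.array(p)-o['ee_pos'])
E
python3 - <<'E'
from h import *
for n in('scene','top'):
    c=snap(n,n+'0'); print(n,c['position'],c['rotation'],c['camera_matrix'])
o=robot.get_obs();print({k:o[k] for k in('clock','ee_pos','ee_rot','finger_gap','force')})
E
```

```text
scene [1536.93485977  128.80264776 1030.04627702] [ 0.62611479  0.67261195 -0.28533571 -0.27231777] [[564.67863085   0.         325.09712467]
 [  0.         564.67863085 236.17311186]
 [  0.           0.           1.        ]]
top [ 387.8748717    72.23006299 1225.24929992] [-0.69654301  0.7117919  -0.06916517  0.05827778] [[556.7807106    0.         313.97282141]
 [  0.         556.7807106  247.69052865]
 [  0.           0.           1.        ]]
{'clock': 0.1, 'ee_pos': array([231.37859522, 580.04017778, 303.02824896]), 'ee_rot': array([ 1.88760409e-01,  9.82022661e-01, -9.33504967e-04, -3.61157186e-04]), 'finger_gap': 85.793963057687, 'force': array([ 0.14971042, -0.35685204, -0.56021792])}
```

View pics/scene0.png

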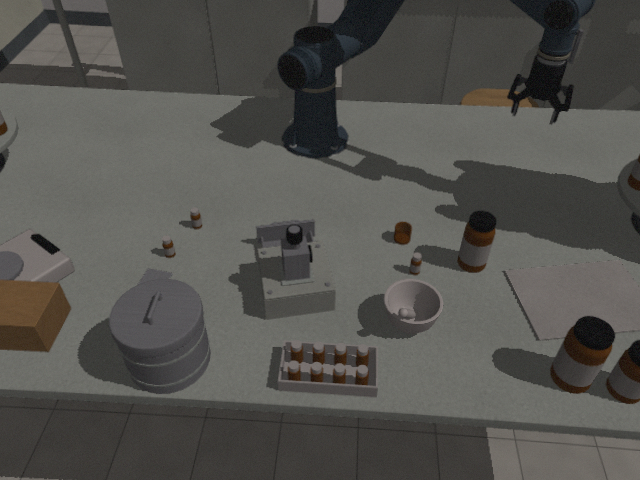

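View pics/top0.png

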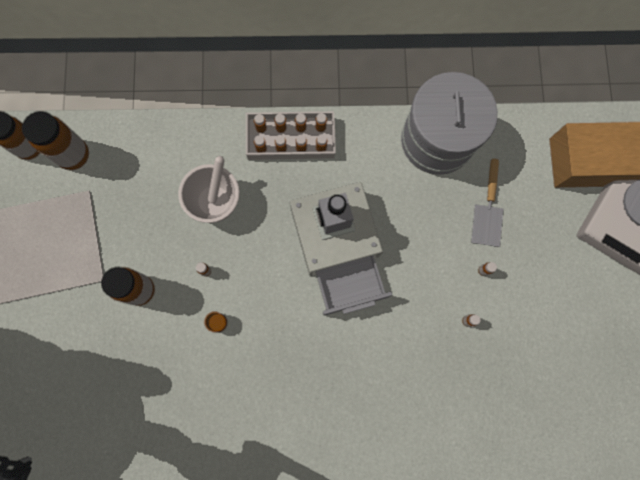

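The jar is at about (216,322) in top, the drawer's lip at about (355,308), and the knob at about (338,205). I'll enlarge that area.

```bash
python3 - <<'E'
import cv2
i=cv2.imread('pics/top0.png')[170:350,180:420]
i=cv2.resize(i,None,fx=3.3,fy=3.3,interpolation=cv2.INTER_CUBIC)
i=cv2.convertScaleAbs(i,alpha=1.5,beta=15)
for k in range(0,240,20):
    cv2.putText(i,str(180+k),(int(k*3.3),8),0,.33,(0,0,255)); cv2.line(i,(int(k*3.3),10),(int(k*3.3),16),(0,0,255))
for k in range(0,180,20):
    cv2.putText(i,str(170+k),(0,int(k*3.3)+4),0,.33,(0,0,255)); cv2.line(i,(24,int(k*3.3)),(30,int(k*3.3)),(0,0,255))
cv2.imwrite('pics/crop1.png',i)
E
```

```text
(no output)
```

View pics/crop1.png

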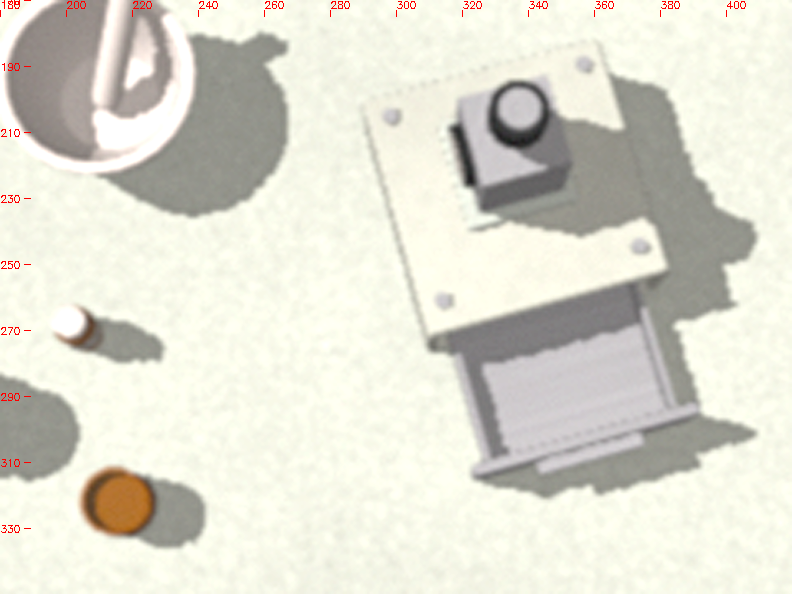

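```bash
python3 - <<'E'
from h import *
f=lambda x,y:(180+x/3.3-.5,170+y/3.3-.5)
g=lambda x,y,z:px2w('top',f(x,y),z)
for n,a in dict(BL=(362,103,75),BR=(600,40,75),FR=(667,268,75),FL=(430,333,75),knob=(519,104,209),lipL=(540,471,60),lipR=(643,440,60),panL=(473,475,64),panR=(697,410,64),jar=(119,500,44),vialb=(70,322,58)).items(): print(n,g(*a).round(1))
B=np.array([g(*a)[:2] for a in((362,103,75),(600,40,75),(667,268,75),(430,333,75))])
L=np.array([[90,80],[90,-80],[-70,-80],[-70,80]],float)
M=cv2.estimateAffinePartial2D(L,B)[0];s=np.hypot(M[0,0],M[1,0]);yaw=np.arctan2(M[1,0],M[0,0]);print('scale',s,'yaw',yaw,'org',M[:,2])
Rm=M[:,:2]/s
T=lambda x,y:Rm@[x,y]+M[:,2]
print('bore',T(25,0))
for a in((540,471,60),(643,440,60)): print('lip unit frame',Rm.T@(g(*a)[:2]-M[:,2]))
E
```

```text
BL [700.4 102.5  75. ]
BR [739.8 -53.   75. ]
FR [588.2 -90.   75. ]
FL [549.6  61.8  75. ]
knob [661.7   9.4 209. ]
lipL [462.3  -5.9  60. ]
lipR [480.5 -71.9  60. ]
panL [460.5  36.6  64. ]
panR [ 498.4 -106.4   64. ]
jar [451.  261.7  44. ]
vialb [564.  291.7  58. ]
scale 0.980992224650047 yaw 0.25692544513767185 org [635.20483708   3.64336181]
bore [659.38423252   9.99606487]
lip unit frame [-169.61760281   34.70168071]
lip unit frame [-168.84661848  -33.70788893]
```

```bash
python3 - <<'E'
from h import *
o=robot.get_obs();r=R.from_quat(o['ee_rot']).as_matrix();print(r.round(3))
print('above jar',tool([451,262,190]))
y=r[:,1];print('turn',-(np.pi/2+.26-np.arctan2(y[1],y[0])))
E
```

```text
[[-0.929  0.371 -0.001]
 [ 0.371  0.929 -0.002]
 [ 0.    -0.002 -1.   ]]
above jar [-321.91977218 -213.73215227  113.33458672]
turn -0.6397992609134211
```

>>> {"fn": "step_arm", "kwargs": {"steps": [[-40,-27,10,-0.08],[-80,-53,20,-0.16],[-120,-80,30,-0.24],[-160,-107,40,-0.32],[-200,-133,50,-0.4],[-240,-160,60,-0.48],[-280,-187,80,-0.56],[-310,-206,100,-0.64],[-322,-214,113,-0.64],[-322,-214,113,-0.64],[-322,-214,113,-0.64]], "jaw": 1}}

```text
clock: 1.2
ee_pos: [450.7, 262.8, 190.8]
ee_rot: [-0.129, 0.992, 0.0, -0.001]
force: [0.4, 0.1, 0.1]
finger_gap: 85.4
gripper_force: 0.0
```

```bash
python3 - <<'E'
from h import *
snap('scene','s1')
i=cv2.imread('pics/s1.png')[140:320,250:490]
i=cv2.convertScaleAbs(cv2.resize(i,None,fx=3.3,fy=3.3,interpolation=cv2.INTER_CUBIC),alpha=1.6,beta=15)
Rm=R.from_euler('z',.26).as_matrix()[:2,:2];T=lambda x,y,z:[*(Rm@[x,y]+[635.2,3.6]),z]
for p in [[451,262,44],[451,262,0],T(25,0,209),T(-169,0,60),T(-70,80,75),T(90,80,75),T(90,-80,75),T(-115,0,12)]:
    u=(w2px('scene',p)[0]-[249.5,139.5])*3.3; cv2.drawMarker(i,tuple(map(int,u)),(0,0,255),0,12)
cv2.imwrite('pics/s1c.png',i)
print(robot.get_obs()['ee_pos'],tool([451,262,78]))
E
```

```text
[450.67514786 263.38874904 191.26130526] [ 2.65708045e-02 -1.47678659e+00  1.13260654e+02]
```

View pics/s1c.png

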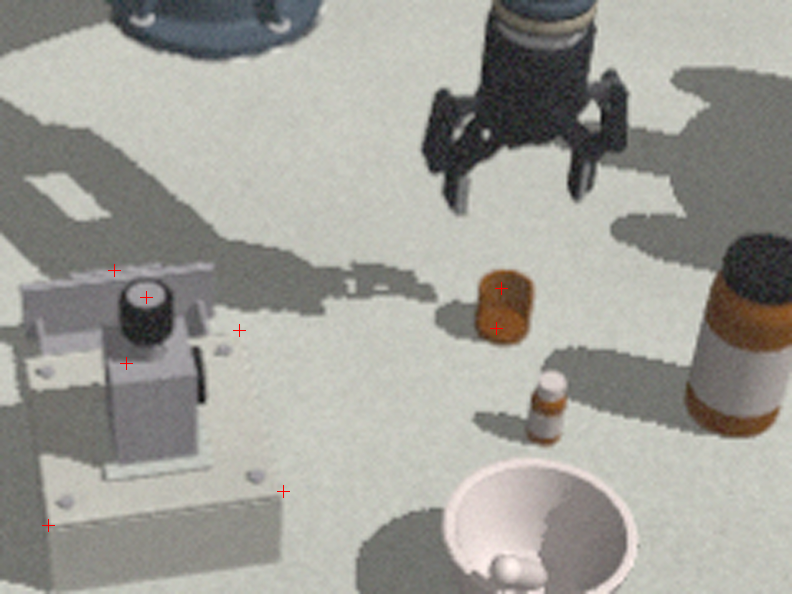

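The projected markers fall on the jar (crop 500,289), the knob top (146,297) and the housing corners, to about 2 mm. I can go down on the jar.

>>> {"fn": "step_arm", "kwargs": {"steps": [[0,0,40,0],[0,0,80,0],[0,0,105,0],[0,0,114,0],[0,0,114,0],[0,0,114,0]]}}

```text
clock: 1.85
ee_pos: [451.7, 263.3, 78.1]
ee_rot: [-0.13, 0.991, 0.0, 0.001]
force: [0.1, -0.0, -0.3]
finger_gap: 85.6
gripper_force: 0.0
```

>>> {"fn": "step_arm", "kwargs": {"steps": [[0,0,0,0],[0,0,0,0],[0,0,0,0],[0,0,0,0],[0,0,0,0],[0,0,0,0],[0,0,0,0],[0,0,0,0]], "jaw": -1, "newtons": 25}}

```text
clock: 2.65
ee_pos: [451.9, 262.5, 78.0]
ee_rot: [-0.13, 0.992, 0.0, 0.001]
force: [-1.4, 0.9, 4.9]
finger_gap: 42.9
gripper_force: 25.0
```

```bash
python3 - <<'E'
from h import *
o=robot.get_obs();print(o['ee_pos'],o['finger_gap'],o['gripper_force'])
Rm=R.from_euler('z',.26).as_matrix()[:2,:2];T=lambda x,y,z:[*(Rm@[x,y]+[635.2,3.6]),z]
print(tool(T(-115,0,190)),T(-115,0,0))
E
```

```text
[451.87523571 262.46995835  77.99782152] 42.93563064300614 25.00827901996672
[   4.18707661 -297.27489826 -112.07263557] [np.float64(524.0651525145311), np.float64(-25.96426346759784), 0]
```

>>> {"fn": "step_arm", "kwargs": {"steps": [[0,0,-30,0],[0,0,-65,0],[0,0,-100,0],[1,-35,-112,0],[1,-75,-112,0],[2,-115,-112,0],[2,-155,-112,0],[3,-195,-112,0],[4,-235,-112,0],[4,-270,-112,0],[4,-297,-112,0],[4,-297,-112,0]]}}

```text
clock: 3.85
ee_pos: [525.6, -29.3, 189.3]
ee_rot: [-0.127, 0.992, -0.001, 0.002]
force: [1.1, 0.2, -0.9]
finger_gap: 43.0
gripper_force: 26.1
```

```bash
python3 - <<'E'
from h import *
snap('scene','s2');snap('top','t2')
o=robot.get_obs();print(o['ee_pos'],o['finger_gap'],o['gripper_force'])
a=cv2.imread('pics/t2.png')[210:340,270:430];b=cv2.imread('pics/s2.png')[150:280,220:380]
i=np.hstack([cv2.convertScaleAbs(cv2.resize(x,None,fx=2.5,fy=2.5,interpolation=cv2.INTER_CUBIC),alpha=1.6,beta=15) for x in(a,b)])
cv2.imwrite('pics/c2.png',i)
E
```

```text
[523.5362427  -26.21540119 188.93359301] 43.055203520621966 26.076704466249794
```

View pics/c2.png

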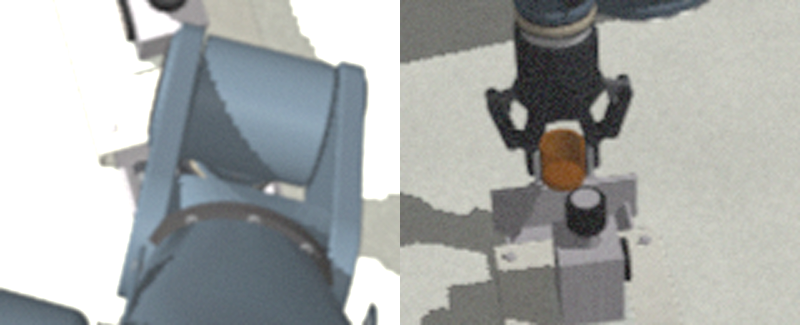

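The jar is held upright over the drawer's mid-width (right half, at 563,160). I'll lower it.

>>> {"fn": "step_arm", "kwargs": {"steps": [[0,0,30,0],[0,0,60,0],[0,0,80,0],[0,0,90,0],[0,0,95,0],[0,0,98,0],[0,0,99,0],[0,0,99,0],[0,0,99,0]]}}

```text
clock: 4.85
ee_pos: [524.3, -25.8, 90.6]
ee_rot: [-0.13, 0.992, -0.0, 0.001]
force: [0.3, 0.3, -0.5]
finger_gap: 43.0
gripper_force: 26.1
```

>>> {"fn": "step_arm", "kwargs": {"steps": [[0,0,0,0],[0,0,0,0],[0,0,0,0],[0,0,0,0]], "jaw": 0.45}}

```text
clock: 5.25
ee_pos: [524.0, -25.7, 90.0]
ee_rot: [-0.13, 0.992, -0.0, 0.0]
force: [-0.4, -0.3, 0.4]
finger_gap: 61.7
gripper_force: 0.0
```

>>> {"fn": "step_arm", "kwargs": {"steps": [[0,0,-20,0],[0,0,-55,0],[0,0,-90,0],[0,0,-110,0],[0,0,-110,0]]}}

```text
clock: 5.75
ee_pos: [525.5, -26.0, 202.8]
ee_rot: [-0.13, 0.992, -0.001, 0.003]
force: [0.3, -0.2, 1.1]
finger_gap: 61.9
gripper_force: 0.0
```

```bash
python3 - <<'E'
from h import *
c=snap('scene','s3')
o=robot.get_obs();print(o['ee_pos'],o['finger_gap'],o['gripper_force'])
Rm=R.from_euler('z',.26).as_matrix()[:2,:2];T=lambda x,y,z:[*(Rm@[x,y]+[635.2,3.6]),z]
for p in (T(-205,0,200),T(-205,0,120),T(-101,0,120)): print(tool(p).round(1),np.round(p,1))
E
```

```text
[524.53547826 -25.8346103  201.1640228 ] 62.078522165472435 0.0
[90.5  0.   0.9] [437.1 -49.1 200. ]
[90.7  0.2 80.9] [437.1 -49.1 120. ]
[-13.3   0.1  81.2] [537.6 -22.4 120. ]
```

>>> {"fn": "step_arm", "kwargs": {"steps": [[35,0,0,0],[70,0,0,0],[91,0,0,0],[91,0,0,0],[91,0,30,0],[91,0,60,0],[91,0,81,0],[91,0,81,0],[91,0,81,0]], "jaw": -1}}

```text
clock: 6.7
ee_pos: [436.5, -49.0, 118.2]
ee_rot: [-0.13, 0.992, 0.0, -0.001]
force: [0.1, 0.6, 0.3]
finger_gap: 0.1
gripper_force: 0.0
```

```bash
python3 - <<'E'
from h import *
snap('scene','s4');o=robot.get_obs();print(o['ee_pos'],o['finger_gap'],o['force'])
i=cv2.imread('pics/s4.png')[130:290,220:400]
cv2.imwrite('pics/c4.png',cv2.convertScaleAbs(cv2.resize(i,None,fx=3.5,fy=3.5,interpolation=cv2.INTER_CUBIC),alpha=1.6,beta=15))
E
```

```text
[436.70243998 -49.15629669 118.91875961] -0.06481676923012089 [-0.46192038  0.01762286 -0.62524747]
```

View pics/c4.png

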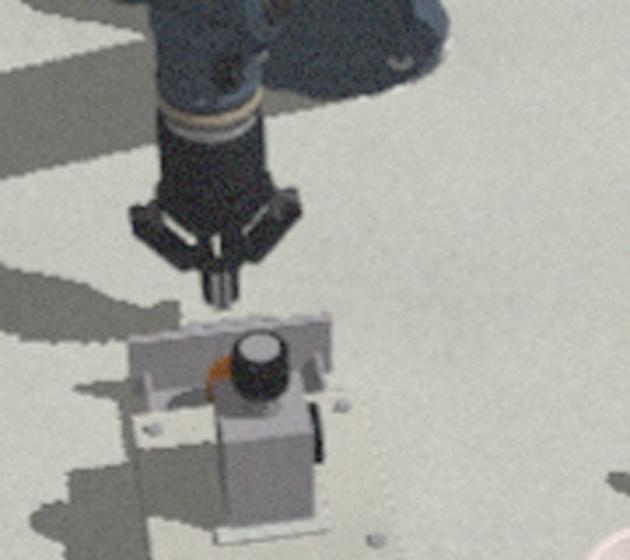

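The jar stands in the drawer (215,375), with the closed fingers in front of the lip. I'll push slowly.

>>> {"fn": "step_arm", "kwargs": {"steps": [[-6,0,0,0],[-11,0,0,0],[-15,0,0,0],[-19,0,0,0],[-23,0,0,0],[-27,0,0,0],[-32,0,0,0],[-37,0,0,0],[-42,0,0,0],[-48,0,0,0],[-54,0,0,0],[-60,0,0,0]]}}

```text
clock: 7.95
ee_pos: [494.4, -33.5, 118.9]
ee_rot: [-0.13, 0.992, 0.0, -0.0]
force: [-1.7, -1.4, 0.7]
finger_gap: -0.1
gripper_force: 0.9
```

>>> {"fn": "step_arm", "kwargs": {"steps": [[-6,0,0,0],[-12,0,0,0],[-18,0,0,0],[-23,0,0,0],[-28,0,0,0],[-32,0,0,0],[-35,0,0,0],[-37,0,0,0],[-38,0,0,0],[-38,0,0,0]]}}

```text
clock: 8.95
ee_pos: [531.0, -23.9, 119.0]
ee_rot: [-0.13, 0.992, -0.0, 0.0]
force: [-0.7, 0.1, 0.4]
finger_gap: -0.1
gripper_force: 0.2
```

Now 1–2 mm a row until the force rises.

>>> {"fn": "step_arm", "kwargs": {"steps": [[-2,0,0,0],[-4,0,0,0],[-6,0,0,0],[-6,0,0,0]]}}

```text
clock: 9.35
ee_pos: [536.9, -22.2, 118.9]
ee_rot: [-0.13, 0.992, 0.0, 0.0]
force: [-0.5, 0.2, -0.1]
finger_gap: -0.1
gripper_force: 0.3
```

>>> {"fn": "step_arm", "kwargs": {"steps": [[-1,0,0,0],[-2,0,0,0],[-3,0,0,0],[-3,0,0,0]]}}

```text
clock: 9.75
ee_pos: [538.7, -21.7, 118.9]
ee_rot: [-0.13, 0.992, 0.0, -0.001]
force: [-3.3, -2.7, 2.5]
finger_gap: -0.1
gripper_force: 2.1
```

>>> {"fn": "step_arm", "kwargs": {"steps": [[-1,0,0,0],[-2,0,0,0],[-2,0,0,0],[-2,0,0,0]]}}

```text
clock: 10.15
ee_pos: [539.0, -21.6, 118.9]
ee_rot: [-0.13, 0.991, 0.0, -0.003]
force: [-7.3, -5.2, 4.4]
finger_gap: -0.1
gripper_force: 4.3
```

>>> {"fn": "step_arm", "kwargs": {"steps": [[5,0,0,0],[20,0,0,0],[40,0,0,0],[40,0,-40,0],[40,0,-80,0],[40,0,-120,0],[40,0,-160,0],[40,0,-200,0],[40,0,-200,0],[40,0,-200,0]], "jaw": 1}}

```text
clock: 11.15
ee_pos: [503.5, -31.2, 320.1]
ee_rot: [-0.13, 0.992, -0.001, 0.002]
force: [1.0, -0.3, -1.7]
finger_gap: 85.2
gripper_force: 0.0
```

```bash
python3 - <<'E'
from h import *
snap('scene','s5');snap('top','t5');o=robot.get_obs();print(o['ee_pos'],o['finger_gap'],o['force'])
a=cv2.imread('pics/t5.png')[160:320,270:430];b=cv2.imread('pics/s5.png')[180:340,220:380]
cv2.imwrite('pics/c5.png',np.hstack([cv2.convertScaleAbs(cv2.resize(x,None,fx=2.5,fy=2.5,interpolation=cv2.INTER_CUBIC),alpha=1.6,beta=15) for x in(a,b)]))
p=[660.5,9.7,320]; print(tool(p))
E
```

```text
[502.22872159 -31.03168561 317.92065246] 85.09090031477645 [ 0.26542909 -0.35387865  0.53049358]
[-163.42076004   -1.35646274   -2.23755766]
```

View pics/c5.png

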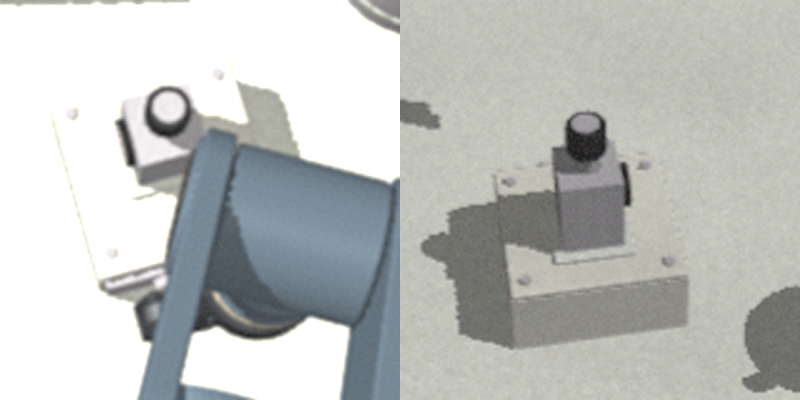

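The drawer looks shut: the last push put the lip at about x = -88. Knob top face: left (168,107), right (586,125). I'll refine the knob from both views.

```bash
python3 - <<'E'
from h import *
from scipy.ndimage import label,center_of_mass
for n,f,u in(('top','t5',(337,203)),('scene','s5',(294,230))):
    g=cv2.cvtColor(cv2.imread(f'pics/{f}.png'),cv2.COLOR_BGR2GRAY)
    x,y=u;c=g[y-12:y+13,x-12:x+13];print(n,px2w(n,u,209).round(1))
    # light top face: region between dark ring
    l,k=label(c>60);i=l[12,12];m=l==i;cy,cx=center_of_mass(m);print(m.sum(),x-12+cx,y-12+cy,px2w(n,(x-12+cx,y-12+cy),209).round(1))
    d=g[y-12:y+20,x-12:x+13]<45; ys,xs=np.nonzero(d); print('dark cols',xs.min()+x-12,xs.max()+x-12,'rows',ys.min()+y-12,ys.max()+y-12)
E
```

```text
top [657.8   9.  209. ]
157 337.09554140127386 202.42675159235668 [658.9   8.8 209. ]
dark cols 329 345 rows 199 214
scene [660.5  10.3 209. ]
404 294.51485148514854 226.65594059405942 [649.9  10.3 209. ]
dark cols 282 301 rows 226 247
```

>>> {"fn": "step_arm", "kwargs": {"steps": [[-35,0,0,0],[-75,0,0,0],[-115,0,0,0],[-145,-1,0,0],[-163,-1,0,0],[-163,-1,0,0],[-163,-1,0,0],[-163,-1,0,0]]}}

```text
clock: 12.05
ee_pos: [659.1, 9.5, 317.6]
ee_rot: [-0.13, 0.992, 0.0, -0.002]
force: [0.7, 0.4, -1.3]
finger_gap: 85.6
gripper_force: 0.0
```

```bash
python3 - <<'E'
from h import *
snap('scene','s6');o=robot.get_obs();print(o['ee_pos'],o['ee_rot'],o['force'],tool([660,9.8,246]))
i=cv2.imread('pics/s6.png')[120:300,220:400]
cv2.imwrite('pics/c6.png',cv2.convertScaleAbs(cv2.resize(i,None,fx=3.3,fy=3.3,interpolation=cv2.INTER_CUBIC),alpha=1.6,beta=15))
E
```

```text
[659.24748548   9.42804297 318.11651057] [-1.29538687e-01  9.91573674e-01  3.05141077e-04 -1.13305555e-03] [ 0.06376331 -0.14082667 -0.02436671] [-0.97915747  0.10134741 72.11467746]
```

View pics/c6.png

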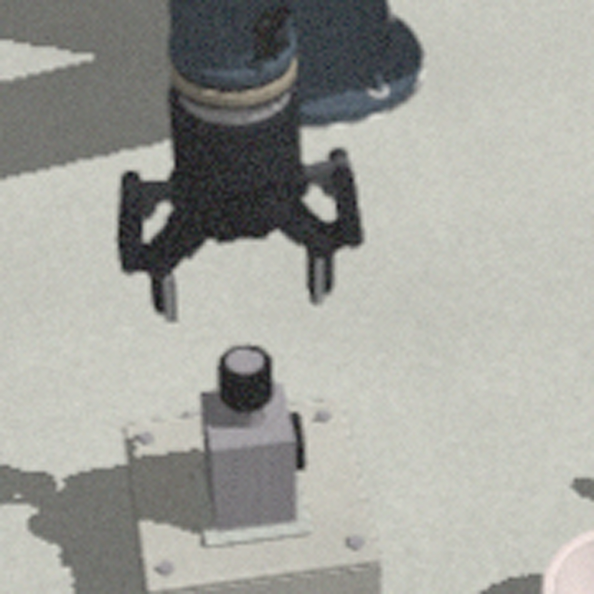

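The open fingers (tips at 170,318 and 318,300) straddle the knob (245,378). I'll go down and close lightly.

>>> {"fn": "step_arm", "kwargs": {"steps": [[-1,0,25,0],[-1,0,50,0],[-1,0,66,0],[-1,0,72,0],[-1,0,72,0],[-1,0,72,0],[-1,0,72,0]]}}

```text
clock: 12.8
ee_pos: [662.0, 9.7, 248.4]
ee_rot: [-0.13, 0.992, -0.0, 0.001]
force: [-0.6, -0.1, -0.1]
finger_gap: 85.6
gripper_force: 0.0
```

>>> {"fn": "step_arm", "kwargs": {"steps": [[0,0,0,0],[0,0,0,0],[0,0,0,0],[0,0,0,0],[0,0,0,0],[0,0,0,0],[0,0,0,0],[0,0,0,0],[0,0,0,0],[0,0,0,0]], "jaw": -1, "newtons": 20}}

```text
clock: 13.8
ee_pos: [661.6, 9.9, 247.2]
ee_rot: [-0.13, 0.992, -0.0, 0.0]
force: [-0.2, 0.4, 3.7]
finger_gap: 35.3
gripper_force: 20.8
```

```bash
python3 - <<'E'
from h import *
for k in range(4):
    o=robot.get_obs();robot.read_camera('scene');print(o['ee_pos'].round(2),R.from_quat(o['ee_rot']).inv().apply(o['force']).round(2),o['torque'].round(2),o['finger_gap'])
E
```

```text
[661.56   9.9  247.22] [ 0.12  0.46 -3.7 ] [0.14 0.08 0.01] 35.2512270571673
[661.54   9.91 247.24] [ 0.74  1.13 -3.5 ] [0.09 0.17 0.04] 35.4522265304244
[661.55   9.9  247.22] [ 0.87  0.9  -3.91] [0.13 0.14 0.03] 35.67082898135224
[661.56   9.9  247.2 ] [-0.69  0.77 -4.24] [ 0.19  0.14 -0.05] 35.057102948672295
```

Lateral force is under 1 N. I'll firm the grip and lift.

>>> {"fn": "step_arm", "kwargs": {"steps": [[0,0,0,0],[0,0,0,0],[0,0,0,0],[0,0,-2,0],[0,0,-4,0],[0,0,-6,0],[0,0,-8,0],[0,0,-10,0],[0,0,-12,0],[0,0,-12,0]], "newtons": 40}}

```text
clock: 15.0
ee_pos: [661.5, 9.8, 259.3]
ee_rot: [-0.13, 0.992, -0.0, 0.0]
force: [-0.1, 0.6, -3.0]
finger_gap: 34.6
gripper_force: 40.2
```

>>> {"fn": "step_arm", "kwargs": {"steps": [[0,0,-2,0],[0,0,-5,0],[0,0,-8,0],[0,0,-11,0],[0,0,-14,0],[0,0,-17,0],[0,0,-20,0],[0,0,-22,0],[0,0,-23,0],[0,0,-23,0],[0,0,-23,0],[0,0,-23,0]]}}

```text
clock: 16.2
ee_pos: [661.3, 9.9, 281.7]
ee_rot: [-0.13, 0.992, 0.0, -0.0]
force: [-0.2, 0.1, -3.0]
finger_gap: 35.2
gripper_force: 40.2
```

```bash
python3 - <<'E'
from h import *
snap('scene','s7')
for k in range(4):
    o=robot.get_obs();robot.read_camera('scene');print(o['ee_pos'].round(2),R.from_quat(o['ee_rot']).inv().apply(o['force']).round(2),o['torque'].round(2),o['finger_gap'],o['gripper_force'],o['clock'])
i=cv2.imread('pics/s7.png')[120:300,220:400]
cv2.imwrite('pics/c7.png',cv2.convertScaleAbs(cv2.resize(i,None,fx=3.3,fy=3.3,interpolation=cv2.INTER_CUBIC),alpha=1.6,beta=15))
E
```

```text
[661.3    9.87 281.68] [-0.07  0.09  3.29] [ 0.02  0.03 -0.  ] 34.94965372678305 40.18150806427002 16.25
[661.36   9.87 281.73] [0.41 0.38 3.75] [ 0.03 -0.01  0.05] 35.46362796437075 40.18178343772888 16.3
[661.33   9.87 281.75] [ 0.46 -0.85  2.46] [ 0.01 -0.07 -0.05] 35.30488158437283 40.181944370269775 16.35
[661.38   9.89 281.81] [-0.44 -0.34  3.3 ] [ 0.03  0.03 -0.01] 34.950939606215094 40.18197476863861 16.4
```

View pics/c7.png

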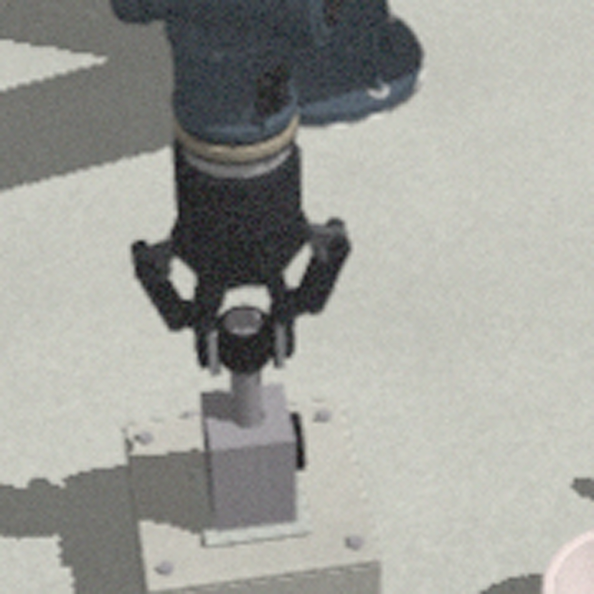

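The knob (243,335) is held and raised about 34.5 mm, with the bare rod visible and the drawer still shut. The side force is about zero, so I'm handing in.

```bash
python3 -c "
from plant import robot
print(robot.job_done())"
```

```text
the job is handed in; nothing more can be done
None
```

The jar is standing in the shut drawer and the piston is held still about 34.5 mm up with almost no side force; the job is handed in, but no verdict came back.

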